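# Click the pump hatch shut and hold the parts-washer lid at its drain pointer

### The job

The parts washer is about to be drained. First press the pump box's open hatch down until it clicks fully shut past its catch; then take the washer's sprung lid by its bar handle, raise it until the lid lies in line with the pointer on the washer's side, and finish holding it still there, because it falls shut if let go. Do not shift the pointer or disturb the other things on the bench.

Things in the scene. Friction and masses are not known exactly. Their poses are not given: they have to be found in the camera images.
- washer: The parts washer, fixed: an open grey sheet-metal tank 200 (x) x 220 (y) x 120 mm high; origin under its centre, its front faces its own -x (towards the robot, yaw up to 0.2 rad). It may stand left or right of the pump box. A flat steel lid covers it, hinged on the far (+x) rim.
- wash_lid (a joint): Angle of the washer's lid, rad: 0 shut (as it starts), grows as the front edge rises, stop at 1.25. A spring and its weight pull it shut at every angle: about 7 N at the bar when shut, rising to about 11 N at 0.95 rad. The steel lid is 200 mm deep, 220 mm wide, 4 mm thick, with a 16 mm skirt at the front edge.
- wash_lid_bar (a point): Middle of the lid's handle: a round horizontal bar 12 mm thick, 110 mm between the middles of its two 10 mm posts, running along the lid's y (parallel to the hinge), its centre 50 mm above the lid's underside (46 mm above its upper face) and 165 mm in front of the hinge. Axes are the lid's: x from front edge to hinge, y along the bar, z out of its upper face.
- wash_lid_hinge (a point): Point on the lid's hinge line, midway along it, 120 mm above the bench, on the tank's far rim; axes are the lid's. The hinge turns about y: at angle a the bar is (-165 cos a + 50 sin a, 0, 165 sin a + 50 cos a) mm from here in the washer's axes.
- pointer (a joint): Angle of the pointer, rad, measured as the lid's is: when it equals wash_lid the lid lies in line with it. It stays where set (0.3 to 0.95); leave it there. A dark flat steel strip, 8 mm wide and 10 mm deep, with a 24 mm ball on its end, turning about the lid's hinge line, centred 24 mm beside the lid's +y edge; a thin fixed quadrant wire stands 16 mm outside it.
- pointer_tip (a point): Centre of the ball on the pointer's end, 200 mm from the hinge line: level with the lid's front edge, at mid thickness, when lid and pointer are in line. Its x axis runs along the pointer to the hinge.
- pump: The pump box, fixed: an open grey box 160 (x) x 140 (y) x 110 mm high, with two brass stubs at its front; origin under its centre, its front faces its own -x (yaw up to 0.2 rad).
- hatch (a joint): Angle of the pump box's hatch, rad: 0 shut, grows as its front edge rises; starts between 0.3 and 0.7. The stiff hinge lets it stay where it is left. A spring ball catch resists from about 0.1 rad down to 0.06 rad (about 13 N pressed at hatch_press), then it snaps down to 0 and stays.
- hatch_press (a point): Point on the middle of the hatch's upper face, 95 mm in front of its hinge. The hatch is a grey plate 155 mm deep, 140 mm wide, 6 mm thick, its upper face 118 mm above the bench when shut, flat but for two low ribs (2 mm high) 40 mm either side of the middle. Axes are the hatch's: x from front edge to hinge, z out of its upper face.
- hatch_hinge (a point): Point on the hatch's hinge line, midway along it, on the box's far rim, 112 mm above the bench, at the hatch's underside; axes are the hatch's, the hinge turns about y.
- spray_can: Bystander: an upright aluminium spray can, 54 mm across, 170 mm tall; origin under its centre.
- oil_can: Bystander: a metal oil can with a thin spout, 72 mm across, 155 mm tall; origin under its centre.
- con_rod: Bystander: an engine connecting rod lying flat, 168 mm long, 60 mm wide, 20 mm thick; origin under its middle.
- screwdriver: Bystander: a screwdriver with a black handle lying on the bench; origin under its middle.

How it is judged:
By the outcome, as a careful person would: the job done as asked, in the order asked, and still so for the second after the job is handed in, while the arm keeps its last pose, push and grip.
It also fails if it takes over 58 s, if anything falls off the work surface, if the arm or the gripper's body presses on something with over 40 N, if the wrist force passes 120 N, or if a joint passes its speed limit or range.

### The arm

A 6-joint arm with a two-finger parallel gripper is mounted at the origin on the work surface. World frame = base frame: x ahead of the robot, y to its left, z up, the work surface at z = 0. Lengths are in mm, angles in rad, forces in N, time in s.
With the tool pointing down it reaches from about 350 to 875 mm from the base axis. Payload 4.2 kg.
Tool frame: the origin (TCP) lies at the very end of the fingers, on their centre line; the grasp point (between the pads) lies 19 mm behind it (bot.grip_point_offset is the z of the grasp point in the tool frame, in mm); z points along the fingers, y is the line along which they close (so a half turn about z gives the same grasp; the last joint's range is limited). The gripper opens to 87 mm and grips with 3 to 60 N. Pads are 19 mm wide; open, the fingers measure 117 mm over their backs; the gripper's body (75 mm by 190 mm) begins 51 mm behind the grasp point.
Start: joints at [1.457, 0.385, 0.008, 0, -1.194, -0.259], TCP at [227.607, 582.06, 222.55] pointing down, gripper open.
Joint ranges: [-3.14, 3.14], [-1.21, 2.06], [-1.07, 1.41], [-3.16, 2.05], [-2.99, -0.16], [-3.1, 3.1]. Speed limits (rad/s): [2.79, 2.79, 3.14, 3.14, 3.14, 3.14].

### API

Orientations are given as [roll, pitch, yaw] about the fixed x, y, z axes, in that order (R = Rz(yaw) Ry(pitch) Rx(roll)).
In Python, from station import bot gives the robot as it stands.
- The arm moves only by the tool drive_tool, never from a script. Its argument "steps" is a list of rows, each an object of numbers: "x", "y", "z": the shift along the tool's x, y, z in mm; "wx", "wy", "wz": the turn, a rotation vector about the tool's x, y, z in rad. In form: [{"x": .., "y": .., "z": .., "wx": .., "wy": .., "wz": ..}, ...]. A call has exactly 5 rows; each row shifts and turns the commanded pose from where the row before left it, along the tool's axes as they then stand; what a row does not reach is not made up. A row lasts 1/12 s, in which the tool goes at most 41.7 mm and 7.16 degrees, less where a joint would pass 70% of its speed; a pose out of reach is approached as far as the arm can. A call is refused whole if a number of a shift passes 41.7 or a number of a turn 0.125, either way. A call with a gripper value outside its range is refused whole. "claw" is the opening, from 0 (shut) to 1 (fully open), set as the call begins (left out, the last holds). The fingers move at their own pace and stop on an object; "grip_force" is the grip in N (left out, the last holds). Time passes only in rows, so rows that do not move let the fingers close, or fill a call up. It gives the time, the measured TCP pose, the force, the opening and the grip force at its end, in the units of the state.
- bot.state(): the state, without advancing time (a new reading comes with each control period).
- bot.read_camera(name): name is "scene" or "top" or "wrist"; returns the picture (480x640x3 uint8, red, green, blue); there is no depth.
- bot.get_calibration(name): a dict with "vertical_fov" (degrees; the focal length in pixels is half the picture's height over the tangent of half this angle, whatever the lens; pixels are square), "cx", "cy" (the principal point, pixels), "world_from_camera" (4x4, takes a point from camera to world coordinates); the wrist camera has in their place "hand_eye" (4x4, takes a point from camera to tool coordinates, whose origin is the TCP and whose axes are the flange's). Camera axes: x right, y down, z forward; pixel columns grow to the right and rows downward; lengths in mm; the calibration is good to about 2 mm. A picture is of the moment at which its call begins: read the wrist's pose just before it. get_calibration takes no time and is no camera call.
- bot.hand_in(): hands the job in; it is judged then, once.
The state is a dict: "time": time; "joints": joint angles; "qd": joint speeds; "tau": joint torques, N m; "ee_pos": TCP position; "orientation": TCP orientation; "contact_force": force on the tool from outside, world axes, zero at the start; "torque": the same for the moment, N m; "grip_width": finger opening in mm; "grip_force": force on a finger pad.
Only numpy, scipy, OpenCV 4.12 (cv2) and the standard library are available. Lean on these libraries where they do the work, as an engineer would, in place of code of your own. Each camera call takes 0.05 s, during which the arm holds its last target. There are 200 camera calls.

## Working session

There is one attempt and no reset: what is moved stays moved. The work goes in short steps, Python scripts to look and compute and a tool call to move; the robot and the scene stay as the last step left them, time stands still between calls to the robot, and variables do not carry over. Pictures are saved under pics/ and viewed, at most 10 in all, crops included, and the job is handed in when it is done.

Besides the shell and the picture viewer there is one more tool, called after ">>>" by a JSON object that holds its "method" and its "body". drive_tool: Moves the arm, as the interface text tells. Its arguments: {"type":"object","properties":{"steps":{"type":"array"},"claw":{"type":"number"},"grip_force":{"type":"number"}},"required":["steps"]}

```bash
ls; mkdir -p pics
python3 - <<'E'
from station import bot
import cv2,numpy as np
np.set_printoptions(precision=4,suppress=True)
for n in ("scene","top"):
    cv2.imwrite(f"pics/{n}0.png",bot.read_camera(n)[:,:,::-1]); c=bot.get_calibration(n);print(n,c)
print(bot.get_calibration("wrist"),bot.state(),bot.grip_point_offset)
E
```

```text
pics
scene {'vertical_fov': 53.25702342258334, 'cx': 322.4784724644495, 'cy': 242.1023248369165, 'world_from_camera': array([[  -0.3449,    0.6022,   -0.7199, 1345.2931],
       [   0.9386,    0.2286,   -0.2585,  278.7011],
       [   0.0089,   -0.7649,   -0.6441,  837.465 ],
       [   0.    ,    0.    ,    0.    ,    1.    ]])}
top {'vertical_fov': 45.48592084397632, 'cx': 321.78194302953887, 'cy': 241.6149858243328, 'world_from_camera': array([[   0.0163,   -0.9959,    0.0884,  450.8974],
       [  -0.9997,   -0.0148,    0.0177,   -4.4931],
       [  -0.0163,   -0.0887,   -0.9959, 1473.9536],
       [   0.    ,    0.    ,    0.    ,    1.    ]])}
{'vertical_fov': 65.0842920342242, 'cx': 322.6017855274733, 'cy': 233.11310893188175, 'hand_eye': array([[  -0.002 ,   -0.9697,   -0.2442,   67.5154],
       [   1.    ,   -0.0019,   -0.0008,   -0.9269],
       [   0.0003,   -0.2442,    0.9697, -162.6745],
       [   0.    ,    0.    ,    0.    ,    1.    ]])} {'time': 0.1, 'joints': array([ 1.4566,  0.3855,  0.0068, -0.0004, -1.194 , -0.2586]), 'qd': array([-0.0016, -0.0008,  0.0025,  0.0036,  0.0012, -0.0003]), 'tau': array([ -0.0002, -39.1692,  18.7934,   4.2319,   0.0135,  -0.0001]), 'ee_pos': array([227.4174, 581.5849, 221.5825]), 'orientation': array([ 3.1397, -0.0001, -0.3729]), 'contact_force': array([-0.5691,  0.0029,  0.3064]), 'torque': array([-0.0023, -0.0339,  0.0043]), 'grip_force': 0.0, 'grip_width': 87.29347664342244} -18.700000000000003
```

View pics/scene0.png

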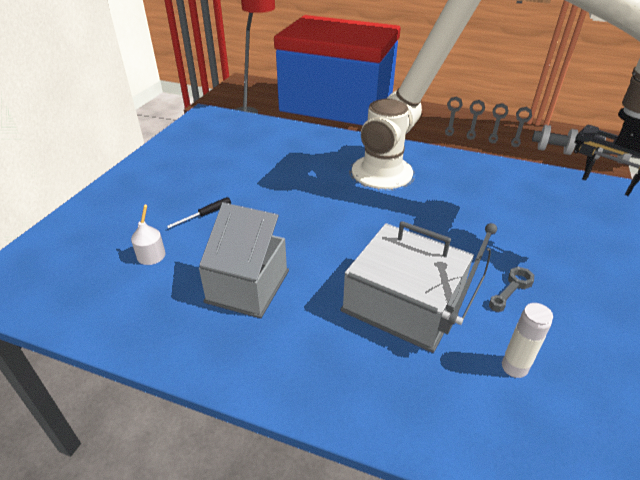

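View pics/top0.png

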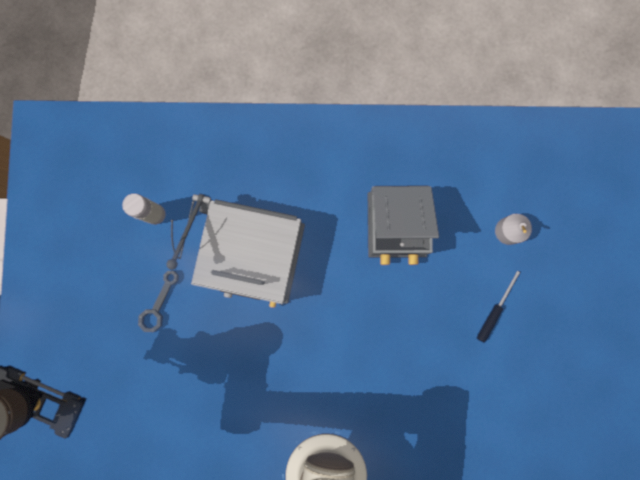

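The scene view shows the hatch open (plate at about (240,235)), the washer lid shut with its bar at about (425,237), and the pointer ball at (491,229). In the top view, the washer is at about (247,250), the pump at (402,222) and the pointer ball at (172,264). I'll enlarge both.

Run:
```python
import cv2
a=cv2.imread("pics/top0.png");b=cv2.imread("pics/scene0.png")
cv2.imwrite("pics/topc.png",cv2.resize(a[170:320,130:450],None,fx=2.5,fy=2.5,interpolation=cv2.INTER_CUBIC))
cv2.imwrite("pics/scenec.png",cv2.resize(b[195:355,195:515],None,fx=2.5,fy=2.5,interpolation=cv2.INTER_CUBIC))
```

```text
(no output)
```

View pics/topc.png

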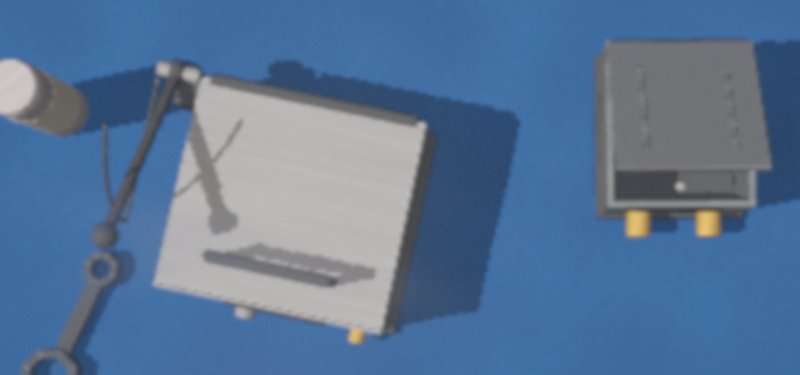

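View pics/scenec.png

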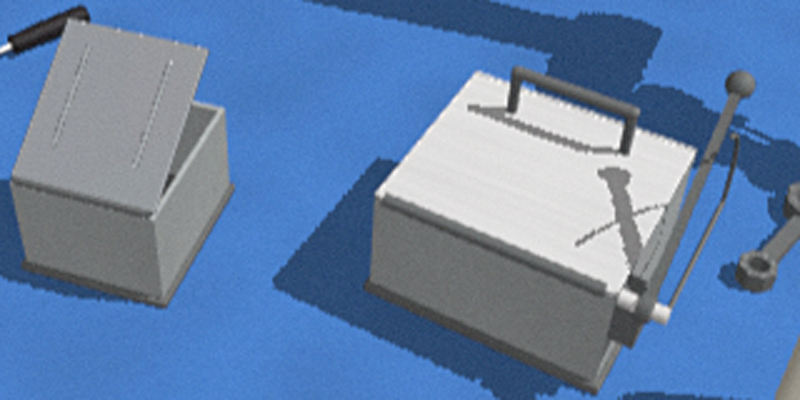

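The crops show, in crop pixels:

| Point | Top crop | Scene crop |
|---|---|---|
| Pointer ball | (104,236) | (740,84) |
| Bar ends | (207,256), (333,282) | (636,112), (516,72) |
| Lid corners | clear | clear |
| Hatch corners | clear | clear |

Next I'll triangulate these across the two views.

```bash
cat > h.py <<'E'
import numpy as np,cv2
from station import bot
from scipy.spatial.transform import Rotation as R
np.set_printoptions(precision=3,suppress=True)
def toolT(s):
    T=np.eye(4);T[:3,:3]=R.from_euler('xyz',s["orientation"]).as_matrix();T[:3,3]=s["ee_pos"];return T
def ray(n,u,v,T=None):
    c=bot.get_calibration(n);f=240/np.tan(np.radians(c["vertical_fov"]/2))
    W=c["world_from_camera"] if n!="wrist" else T@c["hand_eye"]
    d=W[:3,:3]@[(u-c["cx"])/f,(v-c["cy"])/f,1];return W[:3,3],d/np.linalg.norm(d)
def tri(rays):
    A=sum(np.eye(3)-np.outer(d,d) for o,d in rays);b=sum((np.eye(3)-np.outer(d,d))@o for o,d in rays)
    p=np.linalg.solve(A,b);return p,max(np.linalg.norm(np.cross(p-o,d)) for o,d in rays)
def plane(r,z): o,d=r;return o+d*(z-o[2])/d[2]
def proj(n,p,T=None):
    c=bot.get_calibration(n);f=240/np.tan(np.radians(c["vertical_fov"]/2))
    W=c["world_from_camera"] if n!="wrist" else T@c["hand_eye"]
    q=W[:3,:3].T@(np.asarray(p)-W[:3,3]);return np.array([f*q[0]/q[2]+c["cx"],f*q[1]/q[2]+c["cy"]])
E
python3 - <<'E'
from h import *
P=dict(ball=((104,236),(740,84)),barL=((207,256),(636,112)),barR=((333,282),(516,72)),
lidFL=((205,80),(622,290)),lidFR=((425,123),(380,197)),lidNL=((155,285),(695,152)),lidNR=((383,332),(478,74)),
hFL=((607,41),(152,216)),hFR=((750,41),(12,182)),hNL=((613,167),(207,46)),hNR=((770,167),(72,20)))
Q={}
for k,(a,b) in P.items():
    Q[k],e=tri([ray("top",130+a[0]/2.5,170+a[1]/2.5),ray("scene",195+b[0]/2.5,195+b[1]/2.5)]);print(k,Q[k],round(e,1))
d=Q['barL']-Q['barR'];print("bar len",np.linalg.norm(d),"yaw",np.arctan2(-d[0],d[1]))
for a,b in(('lidFL','lidFR'),('lidNL','lidNR'),('hFL','hFR'),('hNL','hNR'),('lidFL','lidNL')):
    d=Q[a]-Q[b];print(a,b,np.linalg.norm(d),np.arctan2(-d[0],d[1]))
E
```

```text
ball [506.52  343.323 232.445] 0.7
barL [492.405 267.013 169.018] 0.5
barR [470.169 153.289 165.688] 2.3
lidFL [661.6   287.07  122.904] 3.4
lidFR [623.583  74.499 118.668] 2.1
lidNL [465.853 325.552 118.478] 0.0
lidNR [424.562 110.493 118.19 ] 2.3
hFL [ 707.151 -100.988  111.514] 0.1
hFR [ 709.42  -238.371  107.844] 0.4
hNL [ 576.882 -101.922  201.77 ] 1.2
hNR [ 578.4   -240.057  196.246] 1.4
bar len 115.92516518597616 yaw -0.19309473375625236
lidFL lidFR 215.98491197795192 -0.1769756310075601
lidNL lidNR 218.987310089154 -0.189688453380699
hFL hFR 137.4511509117899 0.016513896969884888
hNL hNR 138.2535746422761 0.010987907259265822
lidFL lidNL 199.54312002126179 -1.7649153364001782
```

Triangulated values hold up against the text:

| Quantity | Measured | Expected |
|---|---|---|
| Bar height | about 168 mm | 170 mm |
| Bar length | 116 mm | about 110–120 mm |
| Lid corner height | about 119 mm | 120–124 mm |
| Ball distance from hinge | 199 mm | 200 mm |
| Hatch depth | 158 mm | 155 mm |

The pointer angle comes out at about 0.6, and so does the hatch's. I'll write a planner and move over the washer for a wrist check on the way to the hatch.

```bash
cat >> h.py <<'E'
def rows(target,rpy,n,start=None):
    """print n tool-axis rows from measured pose to target pose"""
    s=bot.state();p=np.array(s["ee_pos"]);r0=R.from_euler('xyz',s["orientation"])
    if start is not None: p,r0=np.array(start[0]),R.from_euler('xyz',start[1])
    rv=(r0.inv()*R.from_euler('xyz',rpy)).as_rotvec()/n; dp=(np.array(target)-p)/n
    for i in range(n):
        print(i%5,(r0*R.from_rotvec(rv*i)).inv().apply(dp).round(1),rv.round(3))
E
python3 - <<'E'
from h import *
rows((440,320,330),(np.pi,0,-1.759),15)
E
```

```text
0 [19.6 11.1 -7.2] [ 0.    -0.     0.092]
1 [20.5  9.2 -7.2] [ 0.    -0.     0.092]
2 [21.3  7.3 -7.2] [ 0.    -0.     0.092]
3 [21.8  5.3 -7.2] [ 0.    -0.     0.092]
4 [22.2  3.3 -7.2] [ 0.    -0.     0.092]
0 [22.4  1.2 -7.2] [ 0.    -0.     0.092]
1 [22.5 -0.9 -7.2] [ 0.    -0.     0.092]
2 [22.3 -2.9 -7.2] [ 0.    -0.     0.092]
3 [21.9 -5.  -7.2] [ 0.    -0.     0.092]
4 [21.4 -7.  -7.2] [ 0.    -0.     0.092]
0 [20.6 -8.9 -7.2] [ 0.    -0.     0.092]
1 [ 19.7 -10.8  -7.2] [ 0.    -0.     0.092]
2 [ 18.6 -12.6  -7.2] [ 0.    -0.     0.092]
3 [ 17.4 -14.2  -7.2] [ 0.    -0.     0.092]
4 [ 16.  -15.8  -7.2] [ 0.    -0.     0.092]
```

>>> {"method": "drive_tool", "body": {"steps": [{"x":19.6,"y":11,"z":-12,"wx":0,"wy":0,"wz":0.092},{"x":20.5,"y":9,"z":-12,"wx":0,"wy":0,"wz":0.092},{"x":21,"y":7,"z":-12,"wx":0,"wy":0,"wz":0.092},{"x":22,"y":5,"z":-12,"wx":0,"wy":0,"wz":0.092},{"x":22,"y":3,"z":-12,"wx":0,"wy":0,"wz":0.092}]}}

```text
time: 0.52
ee_pos: [299.3, 494.9, 282.5]
orientation: [3.14, -0.001, -0.837]
contact_force: [0.1, 0.2, -0.4]
grip_width: 86.8
grip_force: 0.0
```

>>> {"method": "drive_tool", "body": {"steps": [{"x":22.5,"y":1,"z":-10,"wx":0,"wy":0,"wz":0.092},{"x":22.5,"y":-1,"z":-10,"wx":0,"wy":0,"wz":0.092},{"x":22,"y":-3,"z":-10,"wx":0,"wy":0,"wz":0.092},{"x":22,"y":-5,"z":-10,"wx":0,"wy":0,"wz":0.092},{"x":21,"y":-7,"z":-8,"wx":0,"wy":0,"wz":0.092}]}}

```text
time: 0.93
ee_pos: [370.8, 408.7, 331.0]
orientation: [3.141, 0.0, -1.297]
contact_force: [0.9, 1.3, 0.3]
grip_width: 87.0
grip_force: 0.0
```

>>> {"method": "drive_tool", "body": {"steps": [{"x":21,"y":-9,"z":0,"wx":0,"wy":0,"wz":0.092},{"x":20,"y":-11,"z":0,"wx":0,"wy":0,"wz":0.092},{"x":19,"y":-12.5,"z":0,"wx":0,"wy":0,"wz":0.092},{"x":17.5,"y":-14,"z":0,"wx":0,"wy":0,"wz":0.092},{"x":16,"y":-16,"z":0,"wx":0,"wy":0,"wz":0.092}], "claw": 0}}

```text
time: 1.35
ee_pos: [442.2, 320.7, 330.1]
orientation: [3.141, -0.001, -1.757]
contact_force: [-0.1, 0.3, -0.4]
grip_width: 61.9
grip_force: 0.0
```

Run:
```python
from h import *
import pickle
bot.read_camera("wrist");bot.read_camera("wrist")
s=bot.state();im=bot.read_camera("wrist");cv2.imwrite("pics/w1.png",im[:,:,::-1]);T=toolT(s);pickle.dump(T,open("T1.pkl","wb"))
print(s["time"],s["ee_pos"],s["orientation"])
for p in([506.5,343.3,232.4],[492.4,267,169],[470.2,153.3,167]):print(proj("wrist",p,T))
rows((500,190,330),(np.pi,0,-1.759),5)
```

```text
1.45 [443.023 319.706 330.113] [ 3.141 -0.001 -1.757]
[245.92  279.396]
[255.638 166.528]
[250.264  15.919]
0 [ 23.6 -16.1   0. ] [ 0.    -0.     0.001]
1 [ 23.6 -16.1   0. ] [ 0.    -0.     0.001]
2 [ 23.6 -16.1   0. ] [ 0.    -0.     0.001]
3 [ 23.6 -16.2   0. ] [ 0.    -0.     0.001]
4 [ 23.6 -16.2   0. ] [ 0.    -0.     0.001]
```

View pics/w1.png

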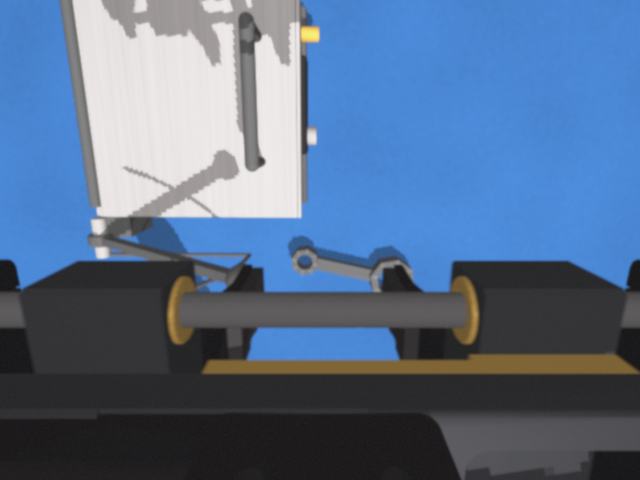

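The wrist view has the bar ends at about (252,165) and (246,17), roughly 4 px from the predictions, so the estimate is good to about 3 mm. The ball is hidden behind a finger. I'll go on towards the hatch, with one more look at the bar on the way.

>>> {"method": "drive_tool", "body": {"steps": [{"x":23.6,"y":-16,"z":0,"wx":0,"wy":0,"wz":0},{"x":23.6,"y":-16,"z":0,"wx":0,"wy":0,"wz":0},{"x":23.6,"y":-16,"z":0,"wx":0,"wy":0,"wz":0},{"x":23.6,"y":-16,"z":0,"wx":0,"wy":0,"wz":0},{"x":23.6,"y":-16,"z":0,"wx":0,"wy":0,"wz":0}]}}

```text
time: 1.92
ee_pos: [499.1, 191.1, 330.3]
orientation: [3.141, 0.0, -1.75]
contact_force: [-0.0, -0.3, -0.7]
grip_width: 16.3
grip_force: 0.0
```

Run:
```python
from h import *
import pickle
bot.read_camera("wrist");bot.read_camera("wrist")
s=bot.state();im=bot.read_camera("wrist");cv2.imwrite("pics/w2.png",im[:,:,::-1]);T=toolT(s);pickle.dump(T,open("T2.pkl","wb"))
print(s["time"],s["ee_pos"],s["orientation"])
for p in([492.4,267,169],[470.2,153.3,167]):print(proj("wrist",p,T))
rows((600,-170,300),(np.pi,0,-1.759),10)
```

```text
2.0167 [499.696 189.407 330.366] [ 3.141 -0.001 -1.754]
[347.374 294.734]
[350.38  168.109]
0 [ 33.6 -16.5   3. ] [ 0.    -0.     0.001]
1 [ 33.6 -16.5   3. ] [ 0.    -0.     0.001]
2 [ 33.6 -16.5   3. ] [ 0.    -0.     0.001]
3 [ 33.6 -16.5   3. ] [ 0.    -0.     0.001]
4 [ 33.6 -16.5   3. ] [ 0.    -0.     0.001]
0 [ 33.6 -16.5   3. ] [ 0.    -0.     0.001]
1 [ 33.6 -16.6   3. ] [ 0.    -0.     0.001]
2 [ 33.6 -16.6   3. ] [ 0.    -0.     0.001]
3 [ 33.6 -16.6   3. ] [ 0.    -0.     0.001]
4 [ 33.6 -16.6   3. ] [ 0.    -0.     0.001]
```

View pics/w2.png

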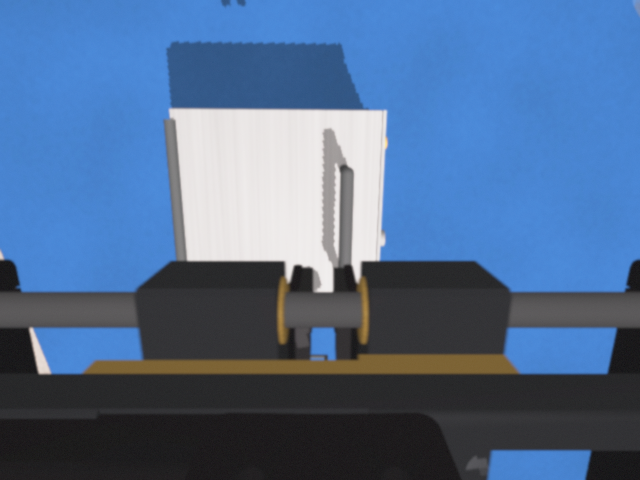

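The second wrist view puts the bar's -y end at (347,169), with the prediction at (350,168). I'll triangulate it with the first view, then go on to the hatch.

Run:
```python
from h import *
import pickle
T1,T2=[pickle.load(open(f"T{i}.pkl","rb")) for i in(1,2)]
print(tri([ray("wrist",246,17,T1),ray("wrist",347,169,T2)]))
print(plane(ray("wrist",252,165,T1),170),plane(ray("wrist",246,17,T1),170),plane(ray("wrist",347,169,T2),170),plane(ray("wrist",347,250,T2),170))
# lid hinge/front edges at z124 in w2
for u,v in((386,112),(171,112)):print(plane(ray("wrist",u,v,T2),124))
```

```text
(array([473.385, 153.532, 167.636]), np.float64(0.197770779554091))
[494.946 265.141 170.   ] [473.264 154.349 170.   ] [473.317 153.243 170.   ] [485.443 223.988 170.   ]
[426.334 112.068 124.   ]
[624.149  74.912 124.   ]
```

>>> {"method": "drive_tool", "body": {"steps": [{"x":33.6,"y":-16.5,"z":3,"wx":0,"wy":0,"wz":0},{"x":33.6,"y":-16.5,"z":3,"wx":0,"wy":0,"wz":0},{"x":33.6,"y":-16.5,"z":3,"wx":0,"wy":0,"wz":0},{"x":33.6,"y":-16.5,"z":3,"wx":0,"wy":0,"wz":0},{"x":33.6,"y":-16.5,"z":3,"wx":0,"wy":0,"wz":0}]}}

```text
time: 2.48
ee_pos: [550.1, 11.3, 315.4]
orientation: [-3.142, 0.0, -1.749]
contact_force: [0.9, -0.0, 0.5]
grip_width: 0.1
grip_force: 0.0
```

>>> {"method": "drive_tool", "body": {"steps": [{"x":33.6,"y":-16.5,"z":3,"wx":0,"wy":0,"wz":0},{"x":33.6,"y":-16.5,"z":3,"wx":0,"wy":0,"wz":0},{"x":33.6,"y":-16.5,"z":3,"wx":0,"wy":0,"wz":0},{"x":33.6,"y":-16.5,"z":3,"wx":0,"wy":0,"wz":0},{"x":33.6,"y":-16.5,"z":3,"wx":0,"wy":0,"wz":0}]}}

```text
time: 2.9
ee_pos: [601.5, -169.0, 300.1]
orientation: [3.141, 0.0, -1.75]
contact_force: [0.6, 0.9, 0.1]
grip_width: 0.5
grip_force: 0.0
```

Bar middle is at about (484, 210, 168–170). The tool is now above the hatch press point, and the plate should be met at about z=202. I'll go down fast to 215, then slowly.

>>> {"method": "drive_tool", "body": {"steps": [{"x":0,"y":0,"z":20,"wx":0,"wy":0,"wz":0},{"x":0,"y":0,"z":25,"wx":0,"wy":0,"wz":0},{"x":0,"y":0,"z":20,"wx":0,"wy":0,"wz":0},{"x":0,"y":0,"z":12,"wx":0,"wy":0,"wz":0},{"x":0,"y":0,"z":8,"wx":0,"wy":0,"wz":0}]}}

```text
time: 3.32
ee_pos: [600.3, -167.3, 213.0]
orientation: [3.138, 0.0, -1.751]
contact_force: [0.4, 0.0, 0.2]
grip_width: 0.4
grip_force: 0.0
```

>>> {"method": "drive_tool", "body": {"steps": [{"x":0,"y":0,"z":6,"wx":0,"wy":0,"wz":0},{"x":0,"y":0,"z":6,"wx":0,"wy":0,"wz":0},{"x":0,"y":0,"z":6,"wx":0,"wy":0,"wz":0},{"x":0,"y":0,"z":6,"wx":0,"wy":0,"wz":0},{"x":0,"y":0,"z":6,"wx":0,"wy":0,"wz":0}]}}

```text
time: 3.73
ee_pos: [601.2, -168.9, 185.9]
orientation: [-3.14, -0.0, -1.752]
contact_force: [-0.9, 1.2, 1.5]
grip_width: 0.4
grip_force: 0.5
```

>>> {"method": "drive_tool", "body": {"steps": [{"x":0,"y":0,"z":5,"wx":0,"wy":0,"wz":0},{"x":0,"y":0,"z":5,"wx":0,"wy":0,"wz":0},{"x":0,"y":0,"z":5,"wx":0,"wy":0,"wz":0},{"x":0,"y":0,"z":5,"wx":0,"wy":0,"wz":0},{"x":0,"y":0,"z":5,"wx":0,"wy":0,"wz":0}]}}

```text
time: 4.15
ee_pos: [600.7, -169.1, 160.2]
orientation: [-3.142, -0.0, -1.753]
contact_force: [-0.1, -0.2, 0.9]
grip_width: 0.3
grip_force: 0.5
```

>>> {"method": "drive_tool", "body": {"steps": [{"x":0,"y":0,"z":5,"wx":0,"wy":0,"wz":0},{"x":0,"y":0,"z":5,"wx":0,"wy":0,"wz":0},{"x":0,"y":0,"z":5,"wx":0,"wy":0,"wz":0},{"x":0,"y":0,"z":5,"wx":0,"wy":0,"wz":0},{"x":0,"y":0,"z":5,"wx":0,"wy":0,"wz":0}]}}

```text
time: 4.57
ee_pos: [600.6, -169.0, 135.0]
orientation: [3.141, -0.0, -1.753]
contact_force: [0.1, 0.4, 1.7]
grip_width: 0.3
grip_force: 0.5
```

>>> {"method": "drive_tool", "body": {"steps": [{"x":0,"y":0,"z":2,"wx":0,"wy":0,"wz":0},{"x":0,"y":0,"z":2,"wx":0,"wy":0,"wz":0},{"x":0,"y":0,"z":2,"wx":0,"wy":0,"wz":0},{"x":0,"y":0,"z":2,"wx":0,"wy":0,"wz":0},{"x":0,"y":0,"z":2,"wx":0,"wy":0,"wz":0}]}}

```text
time: 4.98
ee_pos: [600.6, -169.2, 128.2]
orientation: [-3.141, -0.001, -1.752]
contact_force: [-6.9, 3.6, 16.5]
grip_width: 0.9
grip_force: 7.7
```

>>> {"method": "drive_tool", "body": {"steps": [{"x":0,"y":0,"z":2,"wx":0,"wy":0,"wz":0},{"x":0,"y":0,"z":1.5,"wx":0,"wy":0,"wz":0},{"x":0,"y":0,"z":1.5,"wx":0,"wy":0,"wz":0},{"x":0,"y":0,"z":1,"wx":0,"wy":0,"wz":0},{"x":0,"y":0,"z":0,"wx":0,"wy":0,"wz":0}]}}

```text
time: 5.4
ee_pos: [600.9, -169.0, 119.4]
orientation: [-3.141, 0.0, -1.753]
contact_force: [0.2, -0.0, -0.7]
grip_width: 0.6
grip_force: 0.0
```

It resisted with about 16 N and then let go, which is the snap. A small press will confirm it is seated, then I'll lift.

>>> {"method": "drive_tool", "body": {"steps": [{"x":0,"y":0,"z":1.5,"wx":0,"wy":0,"wz":0},{"x":0,"y":0,"z":1,"wx":0,"wy":0,"wz":0},{"x":0,"y":0,"z":0.5,"wx":0,"wy":0,"wz":0},{"x":0,"y":0,"z":0,"wx":0,"wy":0,"wz":0},{"x":0,"y":0,"z":0,"wx":0,"wy":0,"wz":0}]}}

```text
time: 5.82
ee_pos: [601.2, -169.1, 118.3]
orientation: [-3.14, -0.0, -1.752]
contact_force: [-2.8, 1.3, 9.1]
grip_width: 0.3
grip_force: 4.3
```

>>> {"method": "drive_tool", "body": {"steps": [{"x":0,"y":0,"z":-12,"wx":0,"wy":0,"wz":0},{"x":0,"y":0,"z":-25,"wx":0,"wy":0,"wz":0},{"x":0,"y":0,"z":-35,"wx":0,"wy":0,"wz":0},{"x":0,"y":0,"z":-35,"wx":0,"wy":0,"wz":0},{"x":0,"y":0,"z":-25,"wx":0,"wy":0,"wz":0}]}}

```text
time: 6.23
ee_pos: [601.9, -169.3, 251.6]
orientation: [-3.137, -0.0, -1.752]
contact_force: [0.4, -0.2, 0.5]
grip_width: 0.5
grip_force: 0.0
```

Run:
```python
from h import *
a=bot.read_camera("scene")[:,:,::-1];cv2.imwrite("pics/s2.png",a)
t=bot.read_camera("top")[:,:,::-1]
k=lambda i,y,x,h,w:cv2.resize(i[y:y+h,x:x+w],(400,400))
cv2.imwrite("pics/hatch.png",np.hstack([k(a,180,170,140,140),k(t,150,340,140,140)]))
s=bot.state();print(s["time"],s["ee_pos"])
rows((484,210,260),(np.pi,0,-1.759),10)
```

```text
6.3333 [ 603.739 -169.622  254.305]
0 [-35.2  18.6  -0.8] [-0.001  0.     0.001]
1 [-35.2  18.6  -0.8] [-0.001  0.     0.001]
2 [-35.2  18.7  -0.7] [-0.001  0.     0.001]
3 [-35.1  18.7  -0.7] [-0.001  0.     0.001]
4 [-35.1  18.7  -0.7] [-0.001  0.     0.001]
0 [-35.1  18.7  -0.7] [-0.001  0.     0.001]
1 [-35.1  18.8  -0.7] [-0.001  0.     0.001]
2 [-35.1  18.8  -0.6] [-0.001  0.     0.001]
3 [-35.1  18.8  -0.6] [-0.001  0.     0.001]
4 [-35.1  18.8  -0.6] [-0.001  0.     0.001]
```

View pics/hatch.png

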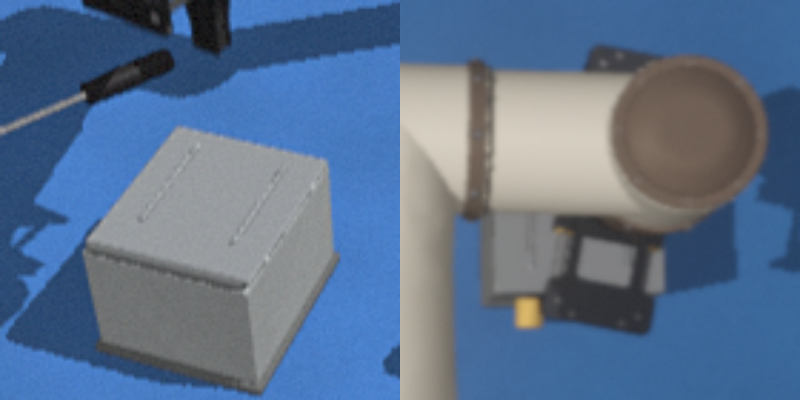

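The hatch is fully shut: in the left half the plate lies flush on the box. Next I'll move over the bar with the gripper opening.

>>> {"method": "drive_tool", "body": {"steps": [{"x":-20,"y":10,"z":-5,"wx":0,"wy":0,"wz":0},{"x":-35,"y":19,"z":0,"wx":0,"wy":0,"wz":0},{"x":-35,"y":19,"z":0,"wx":0,"wy":0,"wz":0},{"x":-35,"y":19,"z":0,"wx":0,"wy":0,"wz":0},{"x":-35,"y":19,"z":0,"wx":0,"wy":0,"wz":0}], "claw": 1}}

```text
time: 6.75
ee_pos: [544.3, 5.3, 252.5]
orientation: [3.141, -0.0, -1.754]
contact_force: [1.7, 0.6, -0.4]
grip_width: 25.9
grip_force: 0.0
```

>>> {"method": "drive_tool", "body": {"steps": [{"x":-35,"y":19,"z":0,"wx":0,"wy":0,"wz":0},{"x":-35,"y":19,"z":0,"wx":0,"wy":0,"wz":0},{"x":-35,"y":19,"z":0,"wx":0,"wy":0,"wz":0},{"x":-35,"y":19,"z":0,"wx":0,"wy":0,"wz":0},{"x":-35,"y":19,"z":0,"wx":0,"wy":0,"wz":0}]}}

```text
time: 7.17
ee_pos: [482.3, 195.0, 252.8]
orientation: [3.141, 0.0, -1.753]
contact_force: [0.8, 0.5, -0.8]
grip_width: 59.2
grip_force: 0.0
```

>>> {"method": "drive_tool", "body": {"steps": [{"x":-6.5,"y":5,"z":5,"wx":0,"wy":0,"wz":0.006},{"x":0,"y":0,"z":5,"wx":0,"wy":0,"wz":0},{"x":0,"y":0,"z":0,"wx":0,"wy":0,"wz":0},{"x":0,"y":0,"z":0,"wx":0,"wy":0,"wz":0},{"x":0,"y":0,"z":0,"wx":0,"wy":0,"wz":0}]}}

```text
time: 7.58
ee_pos: [480.1, 199.3, 243.3]
orientation: [3.141, -0.001, -1.761]
contact_force: [0.5, -0.1, 0.3]
grip_width: 85.5
grip_force: 0.0
```

>>> {"method": "drive_tool", "body": {"steps": [{"x":0,"y":-2,"z":20,"wx":0,"wy":0,"wz":0},{"x":0,"y":0,"z":25,"wx":0,"wy":0,"wz":0},{"x":0,"y":0,"z":22,"wx":0,"wy":0,"wz":0},{"x":0,"y":0,"z":12,"wx":0,"wy":0,"wz":0},{"x":0,"y":0,"z":6,"wx":0,"wy":0,"wz":0}]}}

```text
time: 8.0
ee_pos: [481.2, 198.3, 156.6]
orientation: [3.139, -0.002, -1.761]
contact_force: [0.0, 0.1, -0.5]
grip_width: 87.3
grip_force: 0.0
```

>>> {"method": "drive_tool", "body": {"steps": [{"x":0,"y":0,"z":4,"wx":0,"wy":0,"wz":0},{"x":0,"y":0,"z":3,"wx":0,"wy":0,"wz":0},{"x":0,"y":0,"z":0,"wx":0,"wy":0,"wz":0},{"x":0,"y":0,"z":0,"wx":0,"wy":0,"wz":0},{"x":0,"y":0,"z":0,"wx":0,"wy":0,"wz":0}]}}

```text
time: 8.42
ee_pos: [482.1, 200.4, 152.4]
orientation: [-3.14, 0.001, -1.759]
contact_force: [0.2, 0.3, -0.4]
grip_width: 87.5
grip_force: 0.0
```

>>> {"method": "drive_tool", "body": {"steps": [{"x":0,"y":0,"z":0,"wx":0,"wy":0,"wz":0},{"x":0,"y":0,"z":0,"wx":0,"wy":0,"wz":0},{"x":0,"y":0,"z":0,"wx":0,"wy":0,"wz":0},{"x":0,"y":0,"z":0,"wx":0,"wy":0,"wz":0},{"x":0,"y":0,"z":0,"wx":0,"wy":0,"wz":0}], "claw": 0, "grip_force": 45}}

```text
time: 8.83
ee_pos: [481.6, 200.2, 151.6]
orientation: [-3.141, 0.0, -1.759]
contact_force: [0.2, 0.2, -0.7]
grip_width: 61.2
grip_force: 0.0
```

>>> {"method": "drive_tool", "body": {"steps": [{"x":0,"y":0,"z":0,"wx":0,"wy":0,"wz":0},{"x":0,"y":0,"z":0,"wx":0,"wy":0,"wz":0},{"x":0,"y":0,"z":0,"wx":0,"wy":0,"wz":0},{"x":0,"y":0,"z":0,"wx":0,"wy":0,"wz":0},{"x":0,"y":0,"z":0,"wx":0,"wy":0,"wz":0}]}}

```text
time: 9.25
ee_pos: [481.6, 200.1, 151.5]
orientation: [3.142, -0.0, -1.759]
contact_force: [0.4, 0.7, 0.2]
grip_width: 28.2
grip_force: 0.0
```

>>> {"method": "drive_tool", "body": {"steps": [{"x":0,"y":0,"z":0,"wx":0,"wy":0,"wz":0},{"x":0,"y":0,"z":0,"wx":0,"wy":0,"wz":0},{"x":0,"y":0,"z":0,"wx":0,"wy":0,"wz":0},{"x":0,"y":0,"z":0,"wx":0,"wy":0,"wz":0},{"x":0,"y":0,"z":0,"wx":0,"wy":0,"wz":0}]}}

```text
time: 9.67
ee_pos: [481.3, 200.1, 151.5]
orientation: [3.141, -0.0, -1.759]
contact_force: [-1.2, 0.4, 0.0]
grip_width: 10.3
grip_force: 45.0
```

Gripped on the bar (45 N). I'll raise it along the hinge arc with the tool turning with the lid. For 0.03 rad a row, that is y −1.0, z −4.94, wx −0.03.

>>> {"method": "drive_tool", "body": {"steps": [{"x":0,"y":-1.0,"z":-4.94,"wx":-0.03,"wy":0,"wz":0},{"x":0,"y":-1.0,"z":-4.94,"wx":-0.03,"wy":0,"wz":0},{"x":0,"y":-1.0,"z":-4.94,"wx":-0.03,"wy":0,"wz":0},{"x":0,"y":-1.0,"z":-4.94,"wx":-0.03,"wy":0,"wz":0},{"x":0,"y":-1.0,"z":-4.94,"wx":-0.03,"wy":0,"wz":0}]}}

```text
time: 10.08
ee_pos: [486.7, 199.0, 173.9]
orientation: [2.987, -0.001, -1.76]
contact_force: [-0.3, 1.3, -8.8]
grip_width: 11.0
grip_force: 45.0
```

Run:
```python
from h import *
bot.read_camera("scene");bot.read_camera("scene")
s=bot.state();print(s)
```

```text
{'time': 10.1833, 'joints': array([ 0.627,  0.329, -0.169, -0.121, -1.183, -0.765]), 'qd': array([ 0.018, -0.014, -0.044,  0.02 ,  0.058, -0.019]), 'tau': array([ -2.481, -37.652,  20.401,   5.738,  -0.327,   0.086]), 'ee_pos': array([486.843, 199.007, 174.019]), 'orientation': array([ 2.987, -0.001, -1.761]), 'contact_force': array([-4.095,  3.046, -6.349]), 'torque': array([ 0.771,  0.171, -0.14 ]), 'grip_force': 44.997387528419495, 'grip_width': 10.683589155423903}
```

>>> {"method": "drive_tool", "body": {"steps": [{"x":0,"y":-1.0,"z":-4.94,"wx":-0.03,"wy":0,"wz":0},{"x":0,"y":-1.0,"z":-4.94,"wx":-0.03,"wy":0,"wz":0},{"x":0,"y":-1.0,"z":-4.94,"wx":-0.03,"wy":0,"wz":0},{"x":0,"y":-1.0,"z":-4.94,"wx":-0.03,"wy":0,"wz":0},{"x":0,"y":-1.0,"z":-4.94,"wx":-0.03,"wy":0,"wz":0}]}}

```text
time: 10.6
ee_pos: [496.3, 197.1, 197.0]
orientation: [2.837, -0.001, -1.759]
contact_force: [-2.3, 2.2, -9.3]
grip_width: 10.6
grip_force: 45.0
```

>>> {"method": "drive_tool", "body": {"steps": [{"x":0,"y":-1.0,"z":-4.94,"wx":-0.03,"wy":0,"wz":0},{"x":0,"y":-1.0,"z":-4.94,"wx":-0.03,"wy":0,"wz":0},{"x":0,"y":-1.0,"z":-4.94,"wx":-0.03,"wy":0,"wz":0},{"x":0,"y":-1.0,"z":-4.94,"wx":-0.03,"wy":0,"wz":0},{"x":0,"y":-1.0,"z":-4.94,"wx":-0.03,"wy":0,"wz":0}]}}

```text
time: 11.02
ee_pos: [509.0, 194.7, 218.3]
orientation: [2.686, -0.002, -1.759]
contact_force: [-4.6, 1.9, -8.0]
grip_width: 10.2
grip_force: 45.0
```

>>> {"method": "drive_tool", "body": {"steps": [{"x":0,"y":-1.0,"z":-4.94,"wx":-0.03,"wy":0,"wz":0},{"x":0,"y":-1.0,"z":-4.94,"wx":-0.03,"wy":0,"wz":0},{"x":0,"y":-1.0,"z":-4.94,"wx":-0.03,"wy":0,"wz":0},{"x":0,"y":-0.33,"z":-1.65,"wx":-0.01,"wy":0,"wz":0},{"x":0,"y":0,"z":0,"wx":0,"wy":0,"wz":0}]}}

```text
time: 11.43
ee_pos: [519.2, 192.6, 231.4]
orientation: [2.585, -0.003, -1.759]
contact_force: [-7.6, 1.1, -5.5]
grip_width: 10.9
grip_force: 45.0
```

Run:
```python
from h import *
bot.read_camera("scene");a=bot.read_camera("scene")[:,:,::-1]
t=bot.read_camera("top")[:,:,::-1]
cv2.imwrite("pics/s3.png",a);cv2.imwrite("pics/t3.png",t)
cv2.imwrite("pics/l3.png",np.hstack([cv2.resize(a[180:350,360:530],(500,500),interpolation=2),cv2.resize(t[180:350,130:232],(300,500),interpolation=2)]))
s=bot.state();print(s["time"],s["ee_pos"],s["orientation"],s["contact_force"],s["grip_width"])
```

```text
11.5833 [519.11  192.657 231.323] [ 2.586 -0.003 -1.759] [-5.62   0.309 -6.728] 10.42680707519132
```

View pics/l3.png

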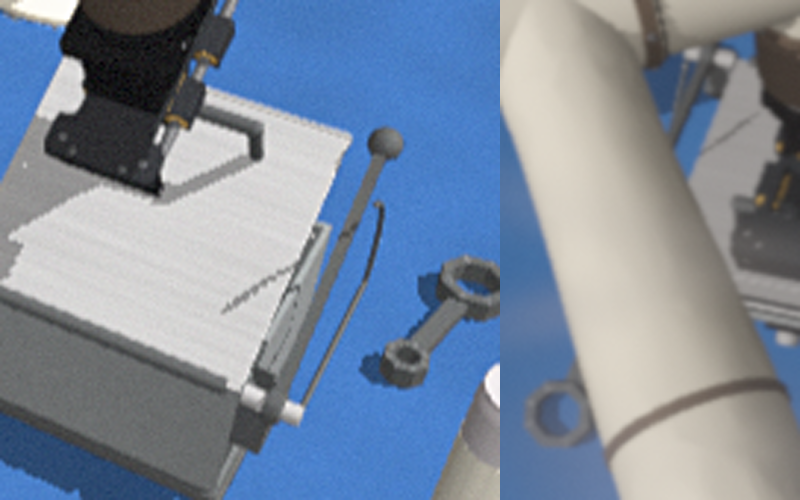

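The scene crop shows the lid just short of the pointer: its front +y corner is at crop (352,136) and the ball at (386,143). I'll put numbers on it by casting rays onto the lid's edge plane and the pointer's plane.

Run:
```python
from h import *
a=cv2.imread("pics/s3.png");g=cv2.cvtColor(a,cv2.COLOR_BGR2GRAY)
def ang(u,v,off,H,yaw):
    wx=np.array([np.cos(yaw),np.sin(yaw),0]);wy=np.array([-wx[1],wx[0],0])
    o,d=ray("scene",u,v);H=np.array([*H,120.]);t=(off-(o-H)@wy)/(d@wy);p=o+t*d-H
    return np.array([-p@wx,p[2],np.hypot(p@wx,p[2]),np.arctan2(p[2],-p@wx)])
for H,yaw in(((643.4,179.4),-.188),((646,178.5),-.19)):
    print("lid0",ang(473,255.8,110,H,yaw))
    print("lid ",ang(479.7,226.2,110,H,yaw))
    print("ball",ang(491.2,228.6,134,H,yaw),"before",ang(195+740/2.5,195+84/2.5,134,H,yaw))
# ball centre by dark blob fit
for f in("s3","scene0"):
    c=cv2.imread(f"pics/{f}.png")[215:240,480:503].astype(int);m=((c[:,:,0]-c[:,:,2])<25).astype(np.uint8)
    r=np.where(m[:18]);print(f,480+r[1].min(),480+r[1].max(),215+r[0].min());print(m)
```

```text
lid0 [204.429  -3.757 204.463  -0.018]
lid  [180.23   97.989 205.146   0.498]
ball [175.835 104.52  204.554   0.536] before [172.465 106.802 202.857   0.554]
lid0 [207.253  -3.659 207.286  -0.018]
lid  [183.4    97.824 207.858   0.49 ]
ball [179.184 104.261 207.309   0.527] before [175.872 106.501 205.605   0.544]
s3 485 496 224
[[0 0 0 0 0 0 0 0 0 0 0 0 0 0 0 0 0 0 0 0 0 0 0]
 [0 0 0 0 0 0 0 0 0 0 0 0 0 0 0 0 0 0 0 0 0 0 0]
 [0 0 0 0 0 0 0 0 0 0 0 0 0 0 0 0 0 0 0 0 0 0 0]
 [0 0 0 0 0 0 0 0 0 0 0 0 0 0 0 0 0 0 0 0 0 0 0]
 [0 0 0 0 0 0 0 0 0 0 0 0 0 0 0 0 0 0 0 0 0 0 0]
 [0 0 0 0 0 0 0 0 0 0 0 0 0 0 0 0 0 0 0 0 0 0 0]
 [0 0 0 0 0 0 0 0 0 0 0 0 0 0 0 0 0 0 0 0 0 0 0]
 [0 0 0 0 0 0 0 0 0 0 0 0 0 0 0 0 0 0 0 0 0 0 0]
 [0 0 0 0 0 0 0 0 0 0 0 0 0 0 0 0 0 0 0 0 0 0 0]
 [0 0 0 0 0 0 0 0 1 1 1 1 1 1 0 0 0 0 0 0 0 0 0]
 [0 0 0 0 0 0 0 1 1 1 1 1 1 1 1 0 0 0 0 0 0 0 0]
 [0 0 0 0 0 0 1 1 1 1 1 1 1 1 1 1 0 0 0 0 0 0 0]
 [0 0 0 0 0 0 1 1 1 1 1 1 1 1 1 1 1 0 0 0 0 0 0]
 [0 0 0 0 0 1 1 1 1 1 1 1 1 1 1 1 1 0 0 0 0 0 0]
 [0 0 0 0 0 1 1 1 1 1 1 1 1 1 1 1 1 0 0 0 0 0 0]
 [0 0 0 0 0 0 1 1 1 1 1 1 1 1 1 1 
[... 1001 characters left out ...]
 0 0 0 0 0 0]
 [0 0 0 0 0 0 1 1 1 1 1 1 1 1 1 1 0 0 0 0 0 0 0]
 [0 0 0 0 0 0 1 1 1 1 1 1 1 1 1 1 1 0 0 0 0 0 0]
 [0 0 0 0 0 1 1 1 1 1 1 1 1 1 1 1 1 0 0 0 0 0 0]
 [0 0 0 0 0 1 1 1 1 1 1 1 1 1 1 1 1 0 0 0 0 0 0]
 [0 0 0 0 0 0 1 1 1 1 1 1 1 1 1 1 1 0 0 0 0 0 0]
 [0 0 0 0 0 0 1 1 1 1 1 1 1 1 1 1 0 0 0 0 0 0 0]
 [0 0 0 0 0 0 0 1 1 1 1 1 1 1 1 0 0 0 0 0 0 0 0]
 [0 0 0 0 0 0 0 1 1 1 1 1 1 0 0 0 0 0 0 0 0 0 0]
 [0 0 0 0 0 0 0 1 1 1 1 0 0 0 0 0 0 0 0 0 0 0 0]
 [0 0 0 0 0 0 1 1 1 1 0 0 0 0 0 0 0 0 0 0 0 0 0]
 [0 0 0 0 0 0 1 1 1 1 0 0 0 0 0 0 0 0 0 0 0 0 0]
 [0 0 0 0 0 1 1 1 1 1 0 0 0 0 0 0 0 0 0 0 0 0 0]
 [0 0 0 0 0 1 1 1 1 0 0 0 0 0 0 0 0 0 0 0 0 0 0]
 [0 0 0 0 0 1 1 1 1 0 0 0 0 0 0 0 0 0 0 0 0 0 0]]
```

The scene camera looks nearly along that plane, so this angle is ill-conditioned. The ball itself hasn't moved: its mask is unchanged, centred at (491.0,228.8). A least-squares fit over the points clicked in both views, with a pixel bias for each camera, will give the pointer angle relative to the lid. Bar height and arm data will give the lid angle.

```bash
cat > fit.py <<'E'
from h import *
from scipy.optimize import least_squares
c=cv2.imread("pics/top0.png")[255:274,160:184].astype(int);m=((c[:,:,0]-c[:,:,2])<45).astype(np.uint8);print(m)
t=lambda a:(130+a[0]/2.5,170+a[1]/2.5); s=lambda a:(195+a[0]/2.5,195+a[1]/2.5)
obs=[(-200,110,4,"NL",t((155,285)),s((695,152))),(-200,-110,4,"NR",t((383,332)),s((478,74))),(0,-110,4,"FR",t((425,123)),s((380,197))),
 (0,110,4,"FL",t((205,80)),s((622,290))),(-165,57,50,"bL",t((207,256)),s((636,112))),(-165,-57,50,"bR",t((333,282)),s((516,72)))]
H=np.array([644.5,179,120])
def world(l,a,yaw):
    return H+R.from_euler('zy',[yaw,a]).apply(l)
def res(x,full=False):
    yaw,p=x[:2];b={"top":x[2:4],"scene":x[4:6]};r=[]
    for *l,n,ut,us in obs:
        for cam,u in(("top",ut),("scene",us)): r.append((proj(cam,world(l,0,yaw),)+b[cam]-u)*(0.3 if n[0]=="F" and cam=="scene" else 1))
    for cam,u in(("top",BT),("scene",(491.0,228.8))): r.append(proj(cam,world((-200,134,2),p,yaw))+b[cam]-u)
    return np.array(r) if full else np.ravel(r)
for BT in((171.6,264.4),(172,264.0)):
    q=least_squares(res,[-.188,.6,0,0,0,0],loss="soft_l1");print(q.x);print(res(q.x,True).reshape(-1,4))
E
python3 fit.py
```

```text
[[0 0 0 0 0 0 0 0 0 0 0 0 0 0 1 1 1 1 0 0 1 0 0 0]
 [0 0 0 0 0 0 0 0 0 0 0 0 0 1 1 1 1 1 0 0 1 0 0 0]
 [0 0 0 0 0 0 0 0 0 0 0 0 0 1 1 1 1 1 1 1 1 0 0 0]
 [0 0 0 0 0 0 0 0 0 0 0 0 1 1 1 1 1 0 0 0 0 0 0 0]
 [0 0 0 0 0 0 0 0 0 0 0 1 1 1 1 1 0 0 0 0 0 0 0 0]
 [0 0 0 0 0 0 0 0 0 1 1 1 1 1 1 1 0 0 0 0 0 0 0 0]
 [0 0 0 0 0 0 0 0 1 1 1 1 1 1 1 1 0 0 0 0 0 0 0 0]
 [0 0 0 0 0 0 0 1 1 1 1 1 1 1 1 1 1 0 0 0 0 0 0 0]
 [0 0 0 0 0 0 0 1 1 1 1 1 1 1 1 1 1 0 0 0 0 0 0 0]
 [0 0 0 0 0 0 0 1 1 1 1 1 1 1 1 1 1 0 0 0 0 0 0 0]
 [0 0 0 0 0 0 0 1 1 1 1 1 1 1 1 1 1 0 0 0 0 0 0 0]
 [0 0 0 0 0 0 0 1 1 1 1 1 1 1 1 1 0 0 0 0 0 0 0 0]
 [0 0 0 0 0 0 0 0 1 1 1 1 1 1 1 1 0 0 0 0 0 0 0 0]
 [0 0 0 0 0 0 0 0 0 1 1 1 1 1 1 0 0 0 0 0 0 0 0 0]
 [0 0 0 0 0 0 0 0 0 0 0 1 1 0 0 0 0 0 0 0 0 0 0 0]
 [0 0 0 0 0 0 0 0 0 0 0 0 0 0 0 0 0 0 0 0 0 0 0 0]
 [0 0 0 0 0 0 0 1 1 1 1 1 1 1 1 0 0 0 0 0 0 0 0 0]
 [0 0 0 0 0 0 1 1 1 1 1 1 1 1 1 1 1 0 0 0 0 0 0 0]
 [0 0 0 0 0 1 1 1 1 1 1 1 1 1 1 1 1 0 0 0 0 0 0 0]]
[-0.18   0.652 -0.067  0.677  1.171  0.905]
[[ 0.499  0.017  0.448 -0.777]
 [ 0.484 -0.525 -1.538 -0.515]
 [ 0.524  0.123 -0.464 -0.288]
 [-1.632 -0.268 -0.191  0.431]
 [ 0.71   0.74  -0.096  0.292]
 [-0.888  0.068 -0.219 -0.216]
 [-0.448 -0.079  2.38   3.828]]
[-0.18   0.658  0.022  0.664  1.156  0.901]
[[ 0.574 -0.009  0.447 -0.77 ]
 [ 0.554 -0.532 -1.534 -0.519]
 [ 0.611  0.119 -0.467 -0.291]
 [-1.541 -0.291 -0.197  0.431]
 [ 0.786  0.718 -0.098  0.295]
 [-0.815  0.056 -0.219 -0.219]
 [-0.858  0.     2.442  3.724]]
```

The euler order is wrong: it should be intrinsic 'ZY'. I'll fix that and rerun.

```bash
sed -i "s/'zy'/'ZY'/; s/;print(m)//; s/491.0,228.8/490.6,228.3/; s/(172,264.0)/(171.7,264.0)/" fit.py; python3 fit.py
```

```text
[-0.183  0.607 -0.171  0.744  1.058  1.032]
[[ 0.143 -0.133  0.587 -0.448]
 [ 0.057 -0.356 -1.323 -0.379]
 [ 0.388  0.347 -0.472 -0.281]
 [-1.702 -0.357 -0.245  0.506]
 [ 0.379  0.672  0.014  0.555]
 [-1.257  0.171 -0.064 -0.055]
 [ 1.067 -0.259  0.642  0.29 ]]Traceback (most recent call last):
  File "fit.py", line 17, in <module>
    q=least_squares(res,[-.188,.6,0,0,0,0],loss="soft_l1");print(q.x);print(res(q.x,True).reshape(-1,4))
    return func(*args, **kwargs)
    result = trf(vector_fun.fun, vector_fun.jac, x0, f0, J0, lb, ub, ftol, xtol,
                 gtol, max_nfev, x_scale, loss_function, tr_solver,
                 tr_options.copy(), verbose, callback=callback_wrapped)
    return trf_no_bounds(
        fun, jac, x0, f0, J0, ftol, xtol, gtol, max_nfev, x_scale,
        loss_function, tr_solver, tr_options, verbose, callback=callback)
    J = jac(x)
    self._update_jac()
    ~~~~~~~~~~~~~~~~^^
    self.J = self.jac_wrapped(xp_copy(self.x), f0=self.f)
             ~~~~~~~~~~~~~~~~^^^^^^^^^^^^^^^^^^^^^^^^^^^^
    J, dct = approx_derivative(
             ~~~~~~~~~~~~~~~~~^
[... 514 characters left out ...]
    f = np.atleast_1d(self.fun(x, *self.args, **self.kwargs))
                      ~~~~~~~~^^^^^^^^^^^^^^^^^^^^^^^^^^^^^^
    return np.atleast_1d(self.fun(x))
                         ~~~~~~~~^^^
    return self.f(x, *self.args, **self.kwargs)
           ~~~~~~^^^^^^^^^^^^^^^^^^^^^^^^^^^^^^
  File "fit.py", line 13, in res
    for cam,u in(("top",ut),("scene",us)): r.append((proj(cam,world(l,0,yaw),)+b[cam]-u)*(0.3 if n[0]=="F" and cam=="scene" else 1))
                                                     ~~~~^^^^^^^^^^^^^^^^^^^^^
  File "h.py", line 16, in proj
    c=bot.get_calibration(n);f=240/np.tan(np.radians(c["vertical_fov"]/2))
ValueError: time passes only in moves, steps and waits
```

The pointer comes out at about 0.607, which agrees with the direct triangulation (0.60–0.61). The lid, from the bar's height and travel, is at about 0.535, so I'll raise it by 0.07.

>>> {"method": "drive_tool", "body": {"steps": [{"x":0,"y":-0.7,"z":-3.3,"wx":-0.02,"wy":0,"wz":0},{"x":0,"y":-0.7,"z":-3.3,"wx":-0.02,"wy":0,"wz":0},{"x":0,"y":-0.7,"z":-3.3,"wx":-0.02,"wy":0,"wz":0},{"x":0,"y":-0.35,"z":-1.65,"wx":-0.01,"wy":0,"wz":0},{"x":0,"y":0,"z":0,"wx":0,"wy":0,"wz":0}]}}

```text
time: 12.0
ee_pos: [527.2, 191.1, 240.1]
orientation: [2.514, -0.003, -1.758]
contact_force: [-7.9, 0.6, -4.4]
grip_width: 10.3
grip_force: 45.0
```

Run:
```python
from h import *
from scipy.optimize import brentq
bot.read_camera("scene");a=bot.read_camera("scene")[:,:,::-1];cv2.imwrite("pics/s4.png",a)
s=bot.state();T=toolT(s);bar=T[:3,3]-19*T[:3,2]
print(s["time"],s["ee_pos"],s["orientation"],s["contact_force"],s["grip_width"],bar)
print("a from dz",brentq(lambda x:165*np.sin(x)+50*np.cos(x)-50-(bar[2]-170.5),0,1.2))
h=(np.array([481.3,200.1])@[.983,-.185]);dx=bar[:2]@[.983,-.185]-h
print("a from dx",brentq(lambda x:165-165*np.cos(x)+50*np.sin(x)-dx,0,1.2))
b=cv2.resize(a[200:320,420:540],(600,600),interpolation=2);cv2.imwrite("pics/l4.png",b)
# predicted in-line picture: ball relative to lid's upper front corner
H=np.array([644.5,179,120]);W=lambda l,x:H+R.from_euler('ZY',[-.183,x]).apply(l)
bias=np.array([1.06,1.03])
for x in(.55,.58,.6,.62,.65):print(x,"corner",proj("scene",W((-200,110,4),x))-bias,"bar+y",proj("scene",W((-165,57,50),x))-bias,"ball",proj("scene",W((-200,134,2),x))-bias)
```

```text
12.1 [527.204 191.081 240.047] [ 2.516 -0.003 -1.758] [-7.052  0.967 -6.006] 10.521847599485264 [538.149 189.053 255.445]
a from dz 0.604756875759464
a from dx 0.6064884128851872
0.55 corner [477.424 224.389] bar+y [445.847 221.876] ball [488.895 228.52 ]
0.58 corner [477.481 223.326] bar+y [445.483 221.568] ball [489.027 227.446]
0.6 corner [477.502 222.654] bar+y [445.222 221.401] ball [489.098 226.766]
0.62 corner [477.508 222.011] bar+y [444.949 221.266] ball [489.155 226.116]
0.65 corner [477.491 221.103] bar+y [444.512 221.124] ball [489.215 225.199]
```

View pics/l4.png

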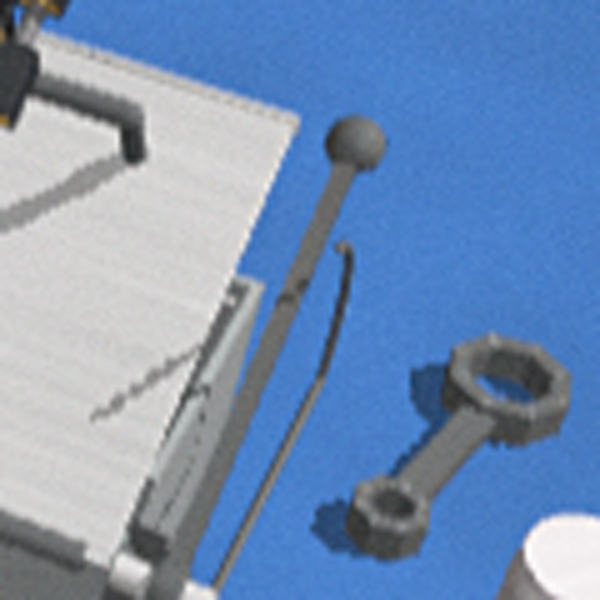

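The lid reads 0.605 both ways, against a pointer at about 0.607. In the scene crop the front corner at (299,120) and the ball at (356,143) are in line to within about half a pixel, and the pointer hasn't moved. I'll hold still for one call, then hand in.

>>> {"method": "drive_tool", "body": {"steps": [{"x":0,"y":0,"z":0,"wx":0,"wy":0,"wz":0},{"x":0,"y":0,"z":0,"wx":0,"wy":0,"wz":0},{"x":0,"y":0,"z":0,"wx":0,"wy":0,"wz":0},{"x":0,"y":0,"z":0,"wx":0,"wy":0,"wz":0},{"x":0,"y":0,"z":0,"wx":0,"wy":0,"wz":0}]}}

```text
time: 12.52
ee_pos: [527.1, 191.1, 240.0]
orientation: [2.516, -0.003, -1.758]
contact_force: [-7.3, 0.7, -4.9]
grip_width: 10.8
grip_force: 45.0
```

```bash
python3 -c "
from station import bot
s=bot.state();print(s['ee_pos'],s['qd'].round(3));print(bot.hand_in())"
```

```text
[527.14084152 191.08412062 240.00850437] [ 0.003  0.001  0.    -0.001 -0.     0.   ]
the job is handed in; nothing more can be done
None
```

The hatch is clicked shut, and the washer lid is raised and held still at about 0.605 rad, against a pointer measured at about 0.607 rad (good to roughly 0.015); the job was handed in at about 12.5 s, and no verdict came back.

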